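# Lock the thin-section bonding press with its extension bar

## Robot

A 6-joint arm with a two-finger parallel gripper is mounted at the origin on a cart in front of the work surface, level with it; the furniture and walls round the work are solid. World frame = base frame: x ahead of the robot, y to its left, z up, the work surface at z = 0. Lengths are in m, angles in rad, forces in N, time in s.
With the tool pointing down it reaches from about 0.3 to 0.875 m from the base axis. Payload 6.4 kg.
Tool frame: the origin (TCP) lies between the finger pads; the fingertips stand 8 mm ahead of it and the grasp point (between the pads) lies 11 mm behind it; z points along the fingers, x is the direction in which the jaws open and shut, and the axes are right-handed (so a half turn about z gives the same grasp; the last joint's range is limited). The gripper opens to 85 mm and grips with 20 to 120 N. Pads are 22 mm wide; open, the fingers measure 114 mm over their backs; the gripper's body (76 mm by 85 mm) begins 54 mm behind the grasp point. The pads swing forward as they close: fully open they stand 13 mm farther back than shut.
Start: joints at [-0.206, 0.181, 1.607, -0, 1.354, -0.206], TCP at [0.575, 0, 0.239] pointing down, gripper open.
Joint ranges: [-2.99, 2.99], [-0.89, 2.07], [0.3, 2.58], [-1.14, 4.28], [0, 2.63], [-3.12, 3.12]. Speed limits (rad/s): [2.57, 2.57, 3.01, 3.14, 3.14, 3.14].

## Interface

Orientations are given as a unit quaternion [w, x, y, z].
In Python, from bench import ctrl gives the robot as it stands.
- The arm moves only by the tool drive_tool, never from a script. Its argument "commands" is a list of rows, each an object of numbers: "gripper": the closure, from 0 (fully open) to 1 (shut); "dx", "dy", "dz": the shift along the tool's x, y, z in cm; "turn": the turn about the tool's z in degrees. A call has 1 to 20 rows; each row is the pose to reach, as a shift and turn from the pose commanded when the call began, along the tool's axes at that moment; what a row does not reach only later rows make up. A row lasts 1/8 s, in which the tool goes at most 62.5 mm and 10.7 degrees, less where a joint would pass 70% of its speed; a pose out of reach is approached as far as the arm can. A call with a gripper value outside its range is refused whole. The fingers move at their own pace and stop on an object; the grip force is fixed at half the most. Time passes only in rows, so rows that repeat a pose let the fingers close. It gives the time, the measured TCP pose, the force and the opening at its end, in the units of the state.
- ctrl.get_obs(): the state, without advancing time (a new reading comes with each control period).
- ctrl.camera(name): name is "scene" or "side" or "wrist"; returns a dict with "image" (384x512x3 uint8, red, green, blue), "mtx" (3x3 intrinsics, pixels), "k1" (the pictures are not rectified: a ray, as slopes to the right and down, at radius r is drawn at 1 + k1 r^2 times it, then the intrinsics apply), "R" (3x3) and "t" (3): a world point X has camera coordinates R X + t. Camera axes: x right, y down, z forward; pixel columns grow to the right and rows downward; lengths in m; the calibration is good to about 2 mm. A picture is of the moment at which its call begins. There is no depth.
- ctrl.hand_in(): hands the job in, once; it reports no verdict.
The state is a dict: "time_s": time; "q": joint angles; "dq": joint speeds; "joint_efforts": joint torques, N m; "eef_pos": TCP position; "eef_rot": TCP orientation; "wrist_force": force on the tool from outside, world axes, zero at the start; "torque": the same for the moment, N m; "opening": opening from 0.0 (shut) to 1.0 (fully open).
Only numpy, scipy, OpenCV 4.12 (cv2) and the standard library are available. Lean on these libraries where they do the work, as an engineer would, in place of code of your own. Each camera call takes 0.05 s, during which the arm holds its last target.

## Task

A rock chip on its glass slide stands in the small bonding press and has to be put under full pressure. Take the extension bar from the steel tray, push it gently, fully home, on the short square stub of the press's lever and throw the lever with it, past its dead point, until it locks; feel for the stop and do not force the lever against it. Then pull the bar off, leaving the lever locked, and lay it flat back inside the tray; touch the press only with the bar and leave the other things on the desk where they are.

Things in the scene. Friction and masses are not known exactly. Their poses are not given: they have to be found in the camera images.
- jig: bonding press, fixed: grey base plate 92 x 256 mm, top 16 mm above the desk; origin at desk height near its middle. Its y axis runs along the plunger to the specimen and the aluminium anvil (80 mm high) at the +y end; its -x side faces the robot. The lever stands at the -y end and swings level over the -x side. Nothing of the press is higher than 84 mm
- pivot (a point): the lever's upright pivot axis, at the height of the stub's middle, 52 mm above the desk. The lever is thrown clockwise seen from above: its stub points to the robot's side and swings from the press's -y side towards its +y side. A light spring holds it open against an adjustable rest pin, so its start varies; at first it moves easily
- lever_shoulder (a point): centre of the outer face of the square dark shoulder (22 x 22 mm) at the root of the lever's stub, 26 mm from the pivot; turns with the lever. Its x axis points outwards along the stub, z up. The stub: square steel bar, 11 x 11 mm, 36 mm long from the shoulder
- stub_tip (a point): end of the stub, 62 mm from the pivot; the last 7 mm taper to a blunt round tip of 6 mm. The stub is clamped on its serrated hub at a different angle each time and the stop pin is adjustable, so the angle where the lever goes over varies and must be felt: 0.7 to 1.2 rad from its start to the dead point, the stop only 0.05 to 0.11 rad further
- stop_pin: upright steel pin, 6 mm thick, on the press's pedestal behind the lever's pivot, top 58 mm above the desk: the lever's hard stop, met by the short tail of its hub. Locked, the spring itself loads it with 10 to 30 N; pushing on with the bar adds about 55 N for each N m
- specimen: stone chip (40 x 9 x 28 mm) on its glass slide, upright at the anvil; origin at the lower edge of the chip's face. When the pad meets it the spring resists: the lever's moment rises to 1.1 to 1.5 N m and falls to nothing at the dead point, 0.6 rad on, where it presses with about 115 N; past that the spring drives the lever (0.2 to 0.5 N m) onto its stop and it stays locked
- bar_center (a point): middle (half-way up) of the loose extension bar: a square steel tube 22 x 22 mm, 170 mm long, 0.22 kg (may vary by a third), with a blue ribbed grip 24 mm wide and 22 mm high over the last 92 mm of its closed end. Its x axis points along the bar towards the open end, its z axis up. The bar lies in the tray on its 2 mm floor
- bar_mouth (a point): centre of the bar's open end, 85 mm from its middle along its x axis: a square socket 14 x 14 mm and 46 mm deep, walls 4 mm; the end meets the shoulder when the bar is fully home
- instrument_tray: shallow steel tray, 121 x 215 mm outside, 116 x 209 mm inside, floor 2 mm, rim 15 mm high; fixed. Origin at desk height under its middle; its y axis runs along its length
- dropper_bottle: glass dropper bottle with white cap, 42 mm wide, 110 mm high, standing; origin under its middle
- cover_glass_box: clear plastic box of cover glasses, 38 x 38 x 21 mm; origin under its middle
- loupe: small folding metal loupe, 26 x 54 x 15 mm; origin under its middle
- bar: the same extension bar; origin at the middle of its underside, 11 mm below point bar_center, axes alike

How it is judged:
On the way, in this order (a step that is already met when the one before it is completed fails the run):
1. the bar is pushed fully home on the stub: its open end within 3 mm of the shoulder, in line with it, the lever not yet thrown (x of bar_mouth in the frame of lever_shoulder between -0.003 and 0.003 m and y of bar_mouth in the frame of lever_shoulder between -0.005 and 0.005 m and z of bar_mouth in the frame of lever_shoulder between -0.005 and 0.005 m and angle between the x axis of bar_mouth and the x axis of lever_shoulder, either way round below 0.2 rad and contact force between specimen and jig below 10 N), for 0.2 s.
2. the chip is under full pressure (over 80 N) with the bar still on the stub (open end within 12 mm of the shoulder) (contact force between specimen and jig above 80 N and x of bar_mouth in the frame of lever_shoulder between -0.003 and 0.012 m and y of bar_mouth in the frame of lever_shoulder between -0.008 and 0.008 m and z of bar_mouth in the frame of lever_shoulder between -0.008 and 0.008 m), for 0.2 s.
At the end, for the whole second after the job is handed in: The lever stays locked past its dead point by itself (the plunger's cup beyond 63.5 mm) and the bar lies still and flat on the tray's floor, wholly inside its rim (middle and open end within 5 mm of their resting height) (contact force between specimen and jig above 80 N and x of bar_center in the frame of instrument_tray between -0.05 and 0.05 m and y of bar_center in the frame of instrument_tray between -0.03 and 0.03 m and z of bar_center in the frame of instrument_tray between 0.008 and 0.018 m and z of bar_mouth in the frame of instrument_tray between 0.008 and 0.018 m and linear speed of bar below 0.02 m/s); the robot touches nothing.
It fails at once if the lever is forced: more than 120 N between the bar and the press (contact force between bar and jig above 120 N).
It fails at once if the bar is rammed onto the stub: more than 40 N between the bar and the press before the spring is met (contact force between specimen and jig below 1 N and contact force between bar and jig above 40 N).
It fails at once if the lever is forced against its stop: more than 55 N on the stop pin (contact force between stop_pin and jig above 55 N).
It fails at once if the hand touches the press itself (contact force between any of the fingers, the arm and jig above 3 N or contact force between the fingers and specimen above 3 N).
It fails at once if another thing on the desk is moved by more than 20 mm (distance of any of dropper_bottle, cover_glass_box, loupe from where it was at the start of the episode above 0.02 m).
It also fails if it takes over 67 s, if anything falls off the work surface, if the arm or the gripper's body presses on something with over 40 N, if the wrist force passes 120 N, or if a joint passes its speed limit or range.

## Working session

There is one attempt and no reset: what is moved stays moved. The work goes in short steps, Python scripts to look and compute and a tool call to move; the robot and the scene stay as the last step left them, time stands still between calls to the robot, and variables do not carry over. Pictures are saved under pics/ and viewed, and the job is handed in when it is done.

Besides the shell and the picture viewer there is one more tool, called as name([rows], argument=value, ...), one row to a line, values as JSON. drive_tool: Moves the arm, as the interface text tells. Its arguments: {"type":"object","properties":{"commands":{"type":"array","items":{"type":"object","properties":{"gripper":{"type":"number"},"dx":{"type":"number"},"dy":{"type":"number"},"dz":{"type":"number"},"turn":{"type":"number"}}}}},"required":["commands"]}

```bash
ls; mkdir -p pics; cat > h.py <<'E'
import numpy as np, cv2, pickle
from bench import ctrl
def snap(name,fn):
    c=ctrl.camera(name); pickle.dump(c,open(fn+'.pkl','wb'))
    cv2.imwrite('pics/'+fn+'.png',c['image'][:,:,::-1]); return c
def load(fn): return pickle.load(open(fn+'.pkl','rb'))
def ray(c,px):
    K=c['mtx']; p=np.array([[px]],float)
    u=cv2.undistortPoints(p,K,np.array([c['k1'],0,0,0,0.]))  # approx inverse
    u=u[0,0]; d=c['R'].T@np.array([u[0],u[1],1]); o=-c['R'].T@c['t']; return o,d
def atz(c,px,z):
    o,d=ray(c,px); return o+d*(z-o[2])/d[2]
def proj(c,X):
    X=np.atleast_2d(np.array(X,float))
    r,_=cv2.Rodrigues(c['R']); p,_=cv2.projectPoints(X,r,np.array(c['t'],float),c['mtx'],np.array([c['k1'],0,0,0,0.])); return p[:,0]
E
python3 - <<'E'
from h import *
for n in ['scene','side','wrist']:
    c=snap(n,n+'0'); print(n,-c['R'].T@c['t'],c['k1'],c['mtx'][0,0])
o=ctrl.get_obs(); print(o)
E
```

```text
pics
scene [-0.29924658 -0.52854092  0.78367961] -0.012194750890216407 364.2267645932454
side [ 0.38471105 -0.98196924  0.66519162] -0.006564775739599476 386.3046925338542
wrist [0.57458575 0.08319037 0.37297148] -0.0196011937050595 305.5129961612756
{'time_s': 0.15, 'q': array([-2.06262689e-01,  1.81371296e-01,  1.60773767e+00,  1.07730887e-05,
        1.35381898e+00, -2.06306231e-01]), 'dq': array([ 0.00035637, -0.00362688, -0.0025306 ,  0.00016978,  0.00139465,
       -0.00118176]), 'joint_efforts': array([ 1.94259010e-03, -4.45260644e+01, -3.51692533e+01, -1.26067753e-04,
        5.82284134e-03,  2.14055274e-05]), 'eef_pos': array([5.74602358e-01, 1.25502684e-04, 2.38610244e-01]), 'eef_rot': array([-1.41898246e-04,  9.99999777e-01,  2.06077533e-05, -6.52413722e-04]), 'wrist_force': array([ 0.71943272, -0.5504779 , -0.11671672]), 'torque': array([ 0.04338861, -0.0002693 ,  0.01467323]), 'opening': 0.9994469730091696}
```

View pics/scene0.png

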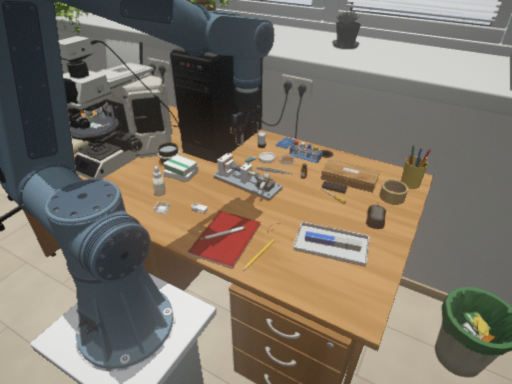

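View pics/side0.png

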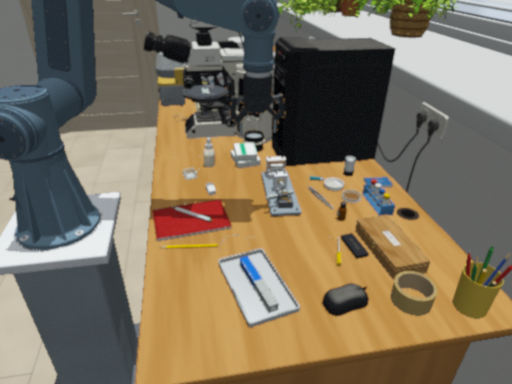

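View pics/wrist0.png

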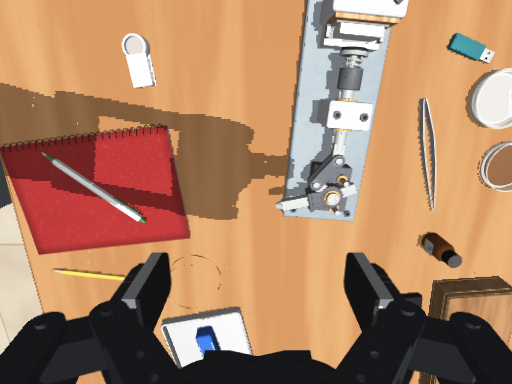

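The pictures show the press (wrist image: pivot near (333,199), stub towards (278,206)) and the tray with the bar (side image: grip near (250,268), open end near (272,303)). I'll enlarge them to measure.

```bash
python3 - <<'E'
from h import *
def crop(fn,x0,y0,x1,y1,s):
    im=cv2.imread(f'pics/{fn}.png')[y0:y1,x0:x1]; return cv2.resize(im,None,fx=s,fy=s,interpolation=cv2.INTER_CUBIC)
cv2.imwrite('pics/c1.png',crop('wrist0',262,140,402,240,5.7))
cv2.imwrite('pics/c2.png',crop('side0',210,240,310,330,6.6))
cv2.imwrite('pics/c3.png',crop('scene0',285,215,385,270,8))
E
```

```text
(no output)
```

View pics/c1.png

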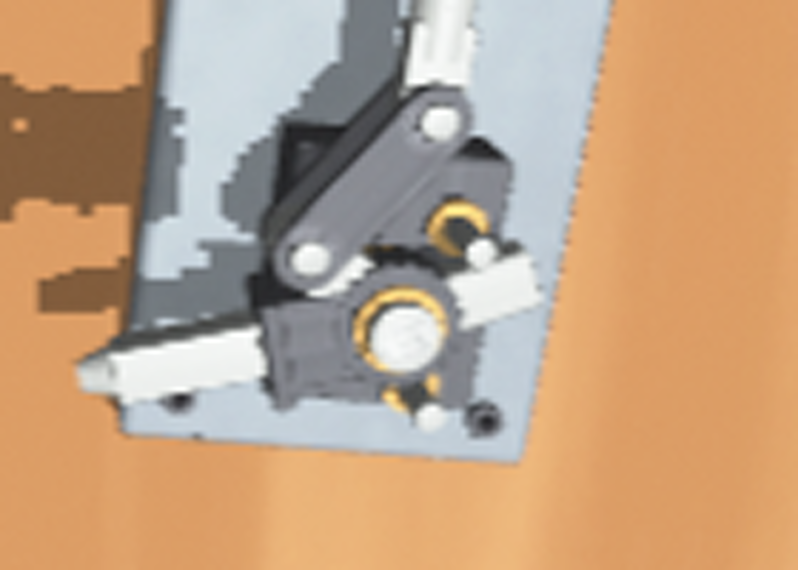

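View pics/c2.png

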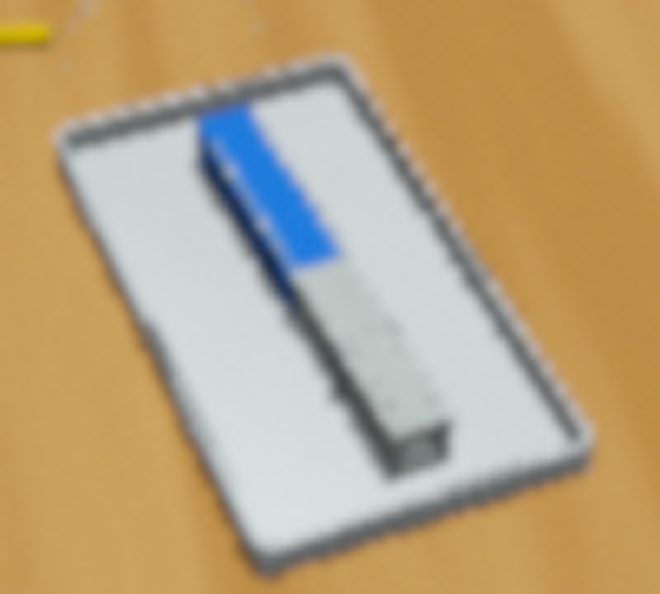

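View pics/c3.png

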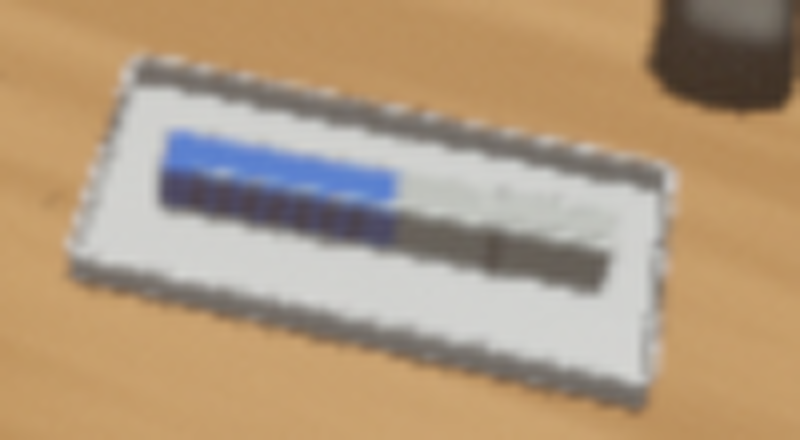

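```bash
python3 - <<'E'
from h import *
def W(c,p,off,s,z): 
    return atz(c,[(p[0]+.5)/s-.5+off[0],(p[1]+.5)/s-.5+off[1]],z)
w=load('wrist0');s=load('side0');sc=load('scene0')
o=(262,140);k=5.7
print('stub')
for p in [(112,345),(258,325),(118,400),(268,378)]: print(p,W(w,p,o,k,.0575)[:2])
print('tip',W(w,(85,377),o,k,.054)[:2],W(w,(85,377),o,k,.052)[:2]); print('pivotcap',W(w,(404,335),o,k,.066)[:2],W(w,(404,335),o,k,.060)[:2])
print('base corners')
for p in [(125,432),(518,462)]: print(W(w,p,o,k,.016)[:2])
print('bar side')
for p in [(203,125),(250,108),(295,268),(335,255),(388,435),(450,422)]: print(p,W(s,p,(210,240),6.6,.024)[:2])
print('tray side')
for p in [(60,135),(340,60),(590,440),(265,565)]: print(p,W(s,p,(210,240),6.6,.015)[:2])
print('bar scene')
for p in [(170,132),(165,168),(397,172),(392,210),(618,215),(608,252)]: print(p,W(sc,p,(285,215),8,.024)[:2])
print('tray scene')
for p in [(135,62),(672,170),(72,265),(645,385)]: print(p,W(sc,p,(285,215),8,.015)[:2])
E
```

```text
stub
(112, 345) [ 0.600909   -0.03047372]
(258, 325) [ 0.62882304 -0.0263877 ]
(118, 400) [ 0.60236644 -0.04184828]
(268, 378) [ 0.6313309  -0.03726229]
tip [ 0.59608098 -0.0383977 ] [ 0.59621575 -0.03916008]
pivotcap [ 0.65482087 -0.02540756] [ 0.65638913 -0.02753019]
base corners
[ 0.60777551 -0.06591528]
[ 0.69579657 -0.07317129]
bar side
(203, 125) [ 0.48658445 -0.26019099]
(250, 108) [ 0.50553739 -0.25376001]
(295, 268) [ 0.50711711 -0.33975408]
(335, 255) [ 0.52216026 -0.33591961]
(388, 435) [ 0.52328374 -0.4195476 ]
(450, 422) [ 0.54443561 -0.41771768]
tray side
(60, 135) [ 0.4339091  -0.24631956]
(340, 60) [ 0.5468062  -0.22160204]
(590, 440) [ 0.59036828 -0.42541996]
(265, 565) [ 0.47632836 -0.4563315 ]
bar scene
(170, 132) [ 0.50237935 -0.25497418]
(165, 168) [ 0.48280894 -0.26139883]
(397, 172) [ 0.5251108  -0.33874725]
(392, 210) [ 0.50447001 -0.34425678]
(618, 215) [ 0.5444815  -0.41872142]
(608, 252) [ 0.52344345 -0.42120333]
tray scene
(135, 62) [ 0.543044   -0.22297198]
(672, 170) [ 0.58936999 -0.42832856]
(72, 265) [ 0.42669773 -0.24934417]
(645, 385) [ 0.47450563 -0.45096482]
```

The bar lies at about −76° with its grip centre near (0.505, −0.301), and the side and scene views agree to within 4 mm. I'll move above it with the camera side facing its mouth.

drive_tool([
  {"dx": -7,"dy": 30.1,"dz": 10,"turn": 166},
  {"dx": -7,"dy": 30.1,"dz": 10,"turn": 166},
  {"dx": -7,"dy": 30.1,"dz": 10,"turn": 166},
  {"dx": -7,"dy": 30.1,"dz": 10,"turn": 166},
  {"dx": -7,"dy": 30.1,"dz": 10,"turn": 166},
  {"dx": -7,"dy": 30.1,"dz": 10,"turn": 166},
  {"dx": -7,"dy": 30.1,"dz": 10,"turn": 166},
  {"dx": -7,"dy": 30.1,"dz": 10,"turn": 166},
  {"dx": -7,"dy": 30.1,"dz": 10,"turn": 166},
  {"dx": -7,"dy": 30.1,"dz": 10,"turn": 166},
  {"dx": -7,"dy": 30.1,"dz": 10,"turn": 166},
  {"dx": -7,"dy": 30.1,"dz": 10,"turn": 166},
  {"dx": -7,"dy": 30.1,"dz": 10,"turn": 166},
  {"dx": -7,"dy": 30.1,"dz": 10,"turn": 166},
  {"dx": -7,"dy": 30.1,"dz": 10,"turn": 166},
  {"dx": -7,"dy": 30.1,"dz": 10,"turn": 166},
  {"dx": -7,"dy": 30.1,"dz": 10,"turn": 166},
  {"dx": -7,"dy": 30.1,"dz": 10,"turn": 166},
])

```text
invalid input at $.commands[0]: expected keys gripper, dx, dy, dz, turn
```

```bash
cat >> h.py <<'E'
from scipy.spatial.transform import Rotation as Ro
def st():
    o=ctrl.get_obs(); q=o['eef_rot']; R=Ro.from_quat([q[1],q[2],q[3],q[0]]).as_matrix()
    print('t',round(o['time_s'],2),'p',o['eef_pos'].round(4),'yaw',round(np.degrees(np.arctan2(R[1,0],R[0,0])),2),'tilt',np.round(R[:2,2],4),'F',o['wrist_force'].round(2),'T',o['torque'].round(3),'op',round(o['opening'],3),'q',o['q'].round(2)); return o,R
E
python3 -c "
from h import *
st(); snap('wrist','w1')"
```

```text
t 0.15 p [5.746e-01 1.000e-04 2.386e-01] yaw 0.0 tilt [-0.0013  0.0003] F [ 0.72 -0.55 -0.12] T [ 0.043 -0.     0.015] op 0.999 q [-0.21  0.18  1.61  0.    1.35 -0.21]
```

View pics/w1.png

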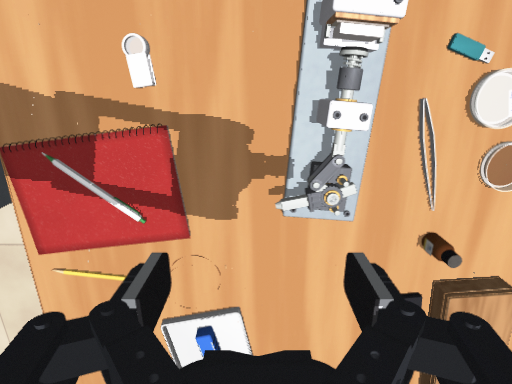

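The call was refused because every key is required, and the picture is unchanged. I'll resend it with all keys and the jaws partly closed so they fit inside the tray.

drive_tool([
  {"gripper": 0.4,"dx": -7,"dy": 30.1,"dz": 10,"turn": 166},
  {"gripper": 0.4,"dx": -7,"dy": 30.1,"dz": 10,"turn": 166},
  {"gripper": 0.4,"dx": -7,"dy": 30.1,"dz": 10,"turn": 166},
  {"gripper": 0.4,"dx": -7,"dy": 30.1,"dz": 10,"turn": 166},
  {"gripper": 0.4,"dx": -7,"dy": 30.1,"dz": 10,"turn": 166},
  {"gripper": 0.4,"dx": -7,"dy": 30.1,"dz": 10,"turn": 166},
  {"gripper": 0.4,"dx": -7,"dy": 30.1,"dz": 10,"turn": 166},
  {"gripper": 0.4,"dx": -7,"dy": 30.1,"dz": 10,"turn": 166},
  {"gripper": 0.4,"dx": -7,"dy": 30.1,"dz": 10,"turn": 166},
  {"gripper": 0.4,"dx": -7,"dy": 30.1,"dz": 10,"turn": 166},
  {"gripper": 0.4,"dx": -7,"dy": 30.1,"dz": 10,"turn": 166},
  {"gripper": 0.4,"dx": -7,"dy": 30.1,"dz": 10,"turn": 166},
  {"gripper": 0.4,"dx": -7,"dy": 30.1,"dz": 10,"turn": 166},
  {"gripper": 0.4,"dx": -7,"dy": 30.1,"dz": 10,"turn": 166},
  {"gripper": 0.4,"dx": -7,"dy": 30.1,"dz": 10,"turn": 166},
  {"gripper": 0.4,"dx": -7,"dy": 30.1,"dz": 10,"turn": 166},
  {"gripper": 0.4,"dx": -7,"dy": 30.1,"dz": 10,"turn": 166},
  {"gripper": 0.4,"dx": -7,"dy": 30.1,"dz": 10,"turn": 166},
])

```text
time_s: 2.45
eef_pos: [0.5049, -0.3009, 0.1392]
eef_rot: [-0.0, -0.123, 0.992, 0.0]
wrist_force: [0.6, 0.1, 0.1]
opening: 0.602
```

```bash
python3 -c "
from h import *
st(); snap('wrist','w2')"
```

```text
t 2.45 p [ 0.5049 -0.3009  0.1392] yaw -165.9 tilt [-0.0002  0.0002] F [0.64 0.07 0.08] T [-0.01  -0.001 -0.01 ] op 0.602 q [-0.74  0.32  1.66 -0.    1.17  2.16]
```

View pics/w2.png

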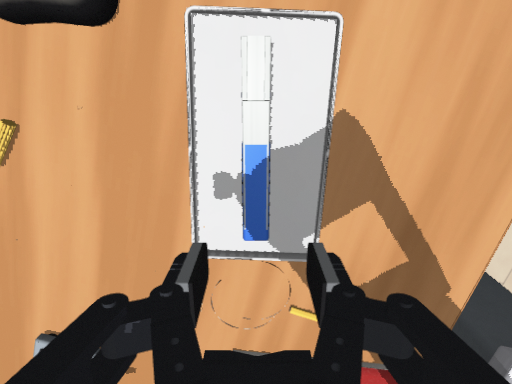

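The picture shows the bar upright in the image: mouth end near (256,36), grip boundary at row 144, closed end near (256,240).

```bash
python3 - <<'E'
from h import *
c=load('w2')
a=atz(c,(256.5,36),.024);g=atz(c,(256.2,144.5),.024);b=atz(c,(256,240.5),.024)
print(a,g,b,np.linalg.norm(a-b),np.linalg.norm(g-b),np.degrees(np.arctan2(*(a-b)[1::-1])))
u=(a-b)/np.linalg.norm(a-b); G=b+u*.045; print('G',G)
for p in [(189,12),(341,16),(194,255),(316,259)]: print(atz(c,p,.015)[:2])
E
```

```text
[ 0.53474005 -0.41666671  0.024     ] [ 0.51543994 -0.33867797  0.024     ] [ 0.49436757 -0.25376053  0.024     ] 0.1678343244728745 0.087492946276681 -76.08102033014485
G [ 0.5051923  -0.29743919  0.024     ]
[ 0.58815797 -0.42163613]
[ 0.476826   -0.44689604]
[ 0.54724633 -0.21958321]
[ 0.43229386 -0.24401362]
```

drive_tool([
  {"gripper": 0.4,"dx": 0,"dy": 0,"dz": 6,"turn": 0},
  {"gripper": 0.4,"dx": 0,"dy": 0,"dz": 10,"turn": 0},
  {"gripper": 0.4,"dx": 0,"dy": 0,"dz": 12,"turn": 0},
  {"gripper": 0.4,"dx": 0,"dy": 0,"dz": 12.7,"turn": 0},
  {"gripper": 0.4,"dx": 0,"dy": 0,"dz": 12.7,"turn": 0},
  {"gripper": 1,"dx": 0,"dy": 0,"dz": 12.7,"turn": 0},
  {"gripper": 1,"dx": 0,"dy": 0,"dz": 12.7,"turn": 0},
  {"gripper": 1,"dx": 0,"dy": 0,"dz": 12.7,"turn": 0},
  {"gripper": 1,"dx": 0,"dy": 0,"dz": 12.7,"turn": 0},
])

```text
time_s: 3.62
eef_pos: [0.5062, -0.3019, 0.0141]
eef_rot: [0.001, -0.122, 0.993, -0.001]
wrist_force: [-0.2, -0.8, 6.1]
opening: 0.265
```

```bash
python3 -c "
from h import *
st()"
```

```text
t 3.62 p [ 0.5062 -0.3019  0.0141] yaw -165.99 tilt [ 0.0024 -0.0022] F [-0.18 -0.76  6.09] T [0.118 0.037 0.005] op 0.265 q [-0.74  0.5   1.7  -0.    0.94  2.16]
```

The bar is gripped. I'll lift it first, then swing it over to in front of the stub, still high.

drive_tool([
  {"gripper": 1,"dx": 0,"dy": 0,"dz": -3,"turn": 0},
  {"gripper": 1,"dx": 0,"dy": 0,"dz": -9,"turn": 0},
  {"gripper": 1,"dx": 0,"dy": 5,"dz": -9,"turn": -10},
  {"gripper": 1,"dx": 0,"dy": 11,"dz": -9,"turn": -20},
  {"gripper": 1,"dx": 0,"dy": 17,"dz": -9,"turn": -30},
  {"gripper": 1,"dx": 0,"dy": 22,"dz": -9,"turn": -40},
  {"gripper": 1,"dx": 0,"dy": 24.8,"dz": -9,"turn": -50},
  {"gripper": 1,"dx": 0,"dy": 24.8,"dz": -9,"turn": -60},
  {"gripper": 1,"dx": 0,"dy": 24.8,"dz": -9,"turn": -70},
  {"gripper": 1,"dx": 0,"dy": 24.8,"dz": -9,"turn": -80},
  {"gripper": 1,"dx": 0,"dy": 24.8,"dz": -9,"turn": -84.5},
  {"gripper": 1,"dx": 0,"dy": 24.8,"dz": -9,"turn": -84.5},
  {"gripper": 1,"dx": 0,"dy": 24.8,"dz": -9,"turn": -84.5},
])

```text
time_s: 5.25
eef_pos: [0.4449, -0.0603, 0.1024]
eef_rot: [-0.0, 0.757, -0.653, 0.0]
wrist_force: [0.4, 0.6, -1.7]
opening: 0.261
```

```bash
python3 -c "
from h import *
st(); snap('wrist','w3'); snap('side','s3')
im=cv2.imread('pics/s3.png')[120:260,150:350]; cv2.imwrite('pics/s3c.png',cv2.resize(im,None,fx=4,fy=4,interpolation=cv2.INTER_CUBIC))
im=cv2.imread('pics/w3.png')[0:230,170:350]; cv2.imwrite('pics/w3c.png',cv2.resize(im,None,fx=2.6,fy=2.6,interpolation=cv2.INTER_CUBIC))"
```

```text
t 5.25 p [ 0.4449 -0.0603  0.1024] yaw -81.59 tilt [ 0.0001 -0.    ] F [ 0.37  0.55 -1.69] T [-0.014  0.085 -0.003] op 0.261 q [-0.4   0.08  2.03 -0.    1.03  1.02]
```

View pics/w3.png

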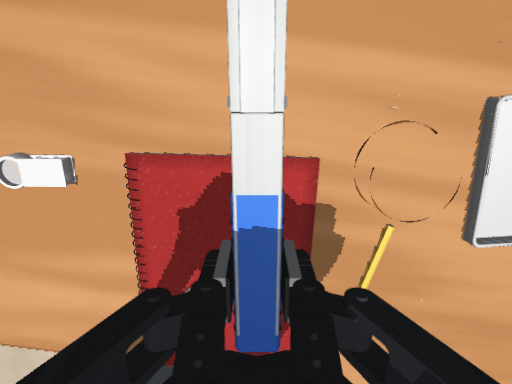

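View pics/s3c.png

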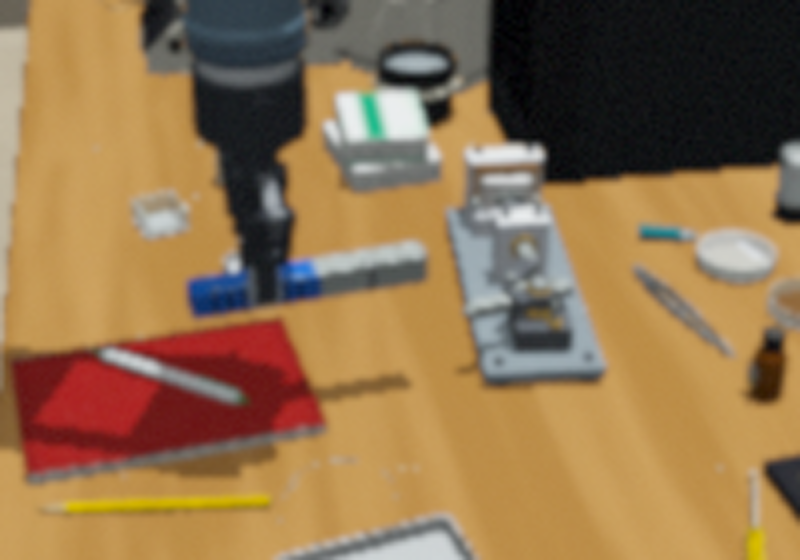

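View pics/w3c.png

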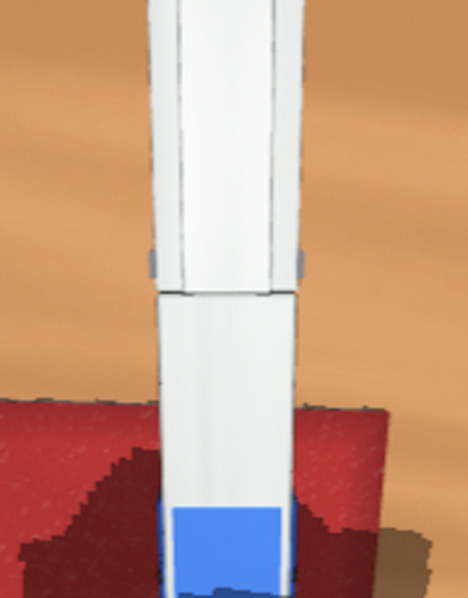

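The grip held. The wrist view shows the bar centred at column ~257 with its mouth out of frame, and the side view shows it about level. I'll check its pitch with a model projection.

```bash
python3 - <<'E'
from h import *
c=load('w3'); s=load('s3')
o,R=st(); p=o['eef_pos']
print('cam R row z',c['R'][2], 'cam c',-c['R'].T@c['t'])
im=c['image'].astype(int)
for r in [2,30,60,90,120,150,180]:
    g=im[r,:,2]  # blue channel: wood low
    print(r,g[222:240],g[274:294])
E
```

```text
t 5.35 p [ 0.445  -0.0604  0.1023] yaw -81.56 tilt [ 0. -0.] F [-0.46  1.85 -1.63] T [ 0.07   0.009 -0.028] op 0.261 q [-0.4   0.08  2.03 -0.    1.03  1.02]
cam R row z [-0.31496234 -0.04610661 -0.9479836 ] cam c [ 0.52605232 -0.04733897  0.23685311]
2 [ 90  91  91  90 124 207 228 229 230 232 233 235 236 237 238 231 208 224] [210 182 226 236 235 234 234 233 233 234 233 229 197 125  91  91  90  90
  90  90]
30 [ 97  98  98  98  93 124 207 230 230 231 233 235 236 238 239 234 204 214] [225 206 228 235 235 235 235 234 235 235 234 215 133  84  90  90  90  90
  90  89]
60 [104 103 104 104 103 101 145 214 231 231 233 234 236 237 239 240 229 205] [201 221 236 236 235 235 235 235 235 234 223 162 109 107 107 107 108 108
 107 108]
90 [105 107 109 108 108 108 105 157 220 231 232 234 235 237 238 239 237 210] [188 229 237 236 236 236 236 236 236 230 186 117 100 100 101 101 100 100
 101 102]
120 [102 103 103 102 103 102 102  97 141 205 231 238 238 238 238 237 237 238] [241 241 241 241 241 241 241 240 224 157  99 109 108 108 108 108 109 109
 108 108]
150 [ 94  93  93  93  93  93  93  93  86 146 217 233 235 235 236 236 236 236] [239 239 238 238 238 238 239 228 178 119 101 101 102 101 103 102 102 102
 103 102]
180 [ 31  30  31  31  29  30  29  30  32  41 139 216 231 232 232 232 232 233] [237 236 236 236 235 236 228 200 132  51  54  54  55  54  53  54  59  62
  56  51]
```

```bash
python3 - <<'E'
from h import *
im=cv2.imread('pics/s3.png')[170:210,190:265]; cv2.imwrite('pics/s3d.png',cv2.resize(im,None,fx=10,fy=10,interpolation=cv2.INTER_CUBIC))
E
```

```text
(no output)
```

View pics/s3d.png

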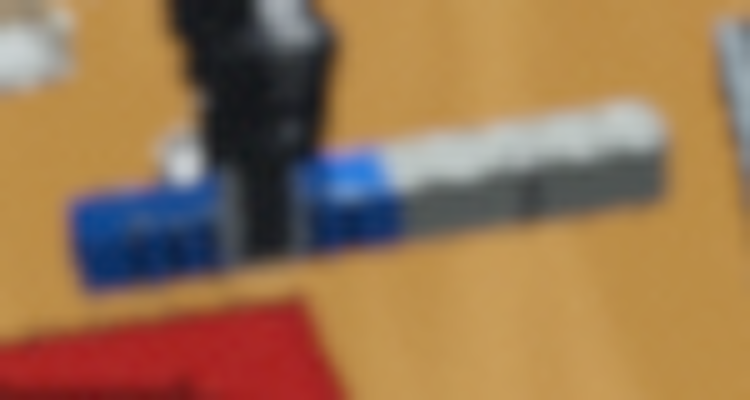

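```bash
python3 - <<'E'
from h import *
s=load('s3'); c=load('w3'); o,R=st(); p=o['eef_pos']
b=np.radians(-81.56+89.9); u=np.array([np.cos(b),np.sin(b),0]); n=np.array([-u[1],u[0],0])
def pl(cam,px,off,):
    q=p-n*off; oo,d=ray(cam,px); t=((q-oo)@n)/(d@n); X=oo+t*d; return (X-p)@u,X[2]
for q in [(90,290),(400,240),(515,222),(660,203),(400,192),(530,172),(660,150),(665,150)]:
    print(q,pl(s,((q[0]+.5)/10-.5+190,(q[1]+.5)/10-.5+170),.011))
# wrist widths
K=c['mtx']
for r,l,rr in [(2,226.5,286.9),(30,227.6,285.6),(60,228.5,285.1),(90,229.3,284.2),(120,230.7,282.8),(150,231.6,281.8),(180,232.5,281.2)]:
    ol,dl=ray(c,(l,r)); _,dr=ray(c,(rr,r)); # find z where width .022
    z=ol[2]+dl[2]*(.022/abs((dl/abs(dl[2])-dr/abs(dr[2]))@n))/abs(dl[2]); 
    m=atz(c,((l+rr)/2,r),z); print(r,'z',z,'along',(m-p)@u,'lat',(m-p)@n)
E
```

```text
t 5.35 p [ 0.445  -0.0604  0.1023] yaw -81.56 tilt [ 0. -0.] F [-0.46  1.85 -1.63] T [ 0.07   0.009 -0.028] op 0.261 q [-0.4   0.08  2.03 -0.    1.03  1.02]
(90, 290) (np.float64(-0.047653093313549756), np.float64(0.09498886649468574))
(400, 240) (np.float64(0.04023736839815578), np.float64(0.09423193676217256))
(515, 222) (np.float64(0.07390339701976555), np.float64(0.09376079736754372))
(660, 203) (np.float64(0.11723206329998838), np.float64(0.09191675937051624))
(400, 192) (np.float64(0.040660495601186716), np.float64(0.10985429422461823))
(530, 172) (np.float64(0.0784774355477628), np.float64(0.10936857809244804))
(660, 150) (np.float64(0.11705979344163739), np.float64(0.10953273278598685))
(665, 150) (np.float64(0.11856192182672552), np.float64(0.1092601041173138))
2 z 0.11001680261776611 along 0.11304858456810787 lat 0.0013459303473677456
30 z 0.10791185136856224 along 0.10418315246163343 lat 0.0013780196575506637
60 z 0.10821860432088803 along 0.09360464603305746 lat 0.0012899861261001842
90 z 0.10788566825666415 along 0.08250677017537865 lat 0.001298077488104848
120 z 0.10484788309682627 along 0.0704744050544612 lat 0.001289527735715248
150 z 0.10394173827246603 along 0.057540346205168034 lat 0.001299032240619084
180 z 0.10411396189547381 along 0.04392186217659738 lat 0.0012173831232929553
```

drive_tool([
  {"gripper": 1,"dx": 0,"dy": 0,"dz": 3,"turn": 0},
  {"gripper": 1,"dx": 0,"dy": 0,"dz": 4.85,"turn": 0},
  {"gripper": 1,"dx": 0,"dy": 0,"dz": 4.85,"turn": 0},
  {"gripper": 1,"dx": 0,"dy": 0,"dz": 4.85,"turn": 0},
])

```text
time_s: 5.85
eef_pos: [0.4455, -0.0606, 0.0544]
eef_rot: [-0.0, 0.757, -0.653, 0.0]
wrist_force: [0.8, -0.5, -1.7]
opening: 0.264
```

```bash
python3 -c "
from h import *
st(); snap('scene','sc4'); snap('side','s4')
im=cv2.imread('pics/s4.png')[175:230,200:300]; a=cv2.resize(im,None,fx=8,fy=8,interpolation=cv2.INTER_CUBIC)
cv2.imwrite('pics/s4c.png',a)
im=cv2.imread('pics/sc4.png')[145:215,190:290]; cv2.imwrite('pics/sc4c.png',cv2.resize(im,None,fx=8,fy=8,interpolation=cv2.INTER_CUBIC))"
```

```text
t 5.85 p [ 0.4455 -0.0606  0.0544] yaw -81.51 tilt [ 0.0007 -0.0003] F [ 0.77 -0.48 -1.66] T [-0.026 -0.004  0.03 ] op 0.264 q [-0.4   0.17  2.05 -0.    0.92  1.02]
```

View pics/s4c.png

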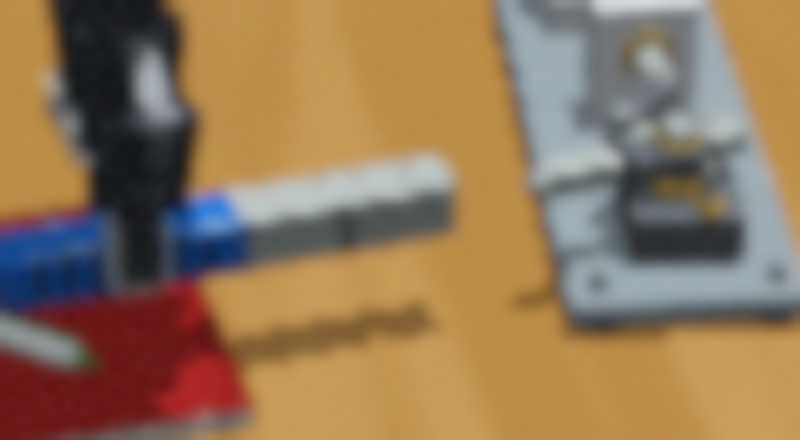

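View pics/sc4c.png

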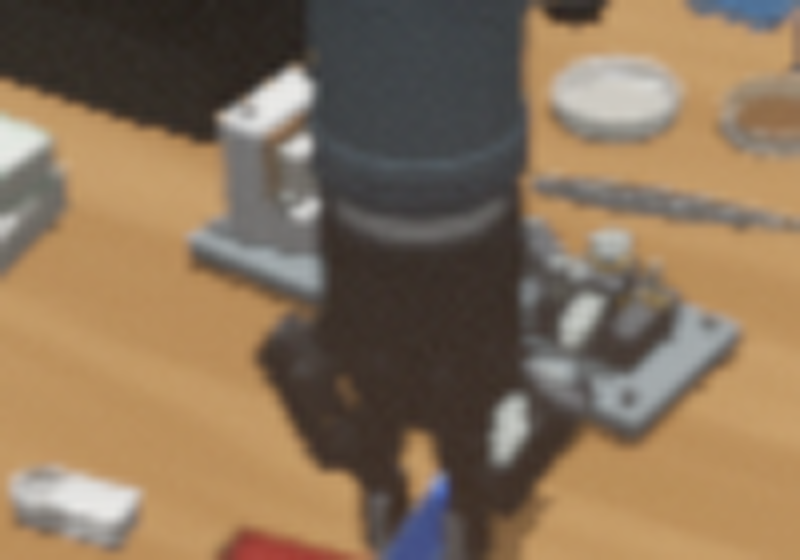

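Side view: mouth centre at about (448,193) and stub tip at about (540,176) in the crop, which puts them in line within ~1.5 mm. Scene view is blocked by the hand. I'll creep in.

drive_tool([
  {"gripper": 1,"dx": 0,"dy": -1.2,"dz": -0.05,"turn": 0},
  {"gripper": 1,"dx": 0,"dy": -2.4,"dz": -0.05,"turn": 0},
  {"gripper": 1,"dx": 0,"dy": -2.8,"dz": -0.05,"turn": 0},
  {"gripper": 1,"dx": 0,"dy": -3.1,"dz": -0.05,"turn": 0},
  {"gripper": 1,"dx": 0,"dy": -3.3,"dz": -0.05,"turn": 0},
  {"gripper": 1,"dx": 0,"dy": -3.5,"dz": -0.05,"turn": 0},
  {"gripper": 1,"dx": 0,"dy": -3.7,"dz": -0.05,"turn": 0},
])

```text
time_s: 6.82
eef_pos: [0.4815, -0.0549, 0.0542]
eef_rot: [0.0, 0.758, -0.653, -0.0]
wrist_force: [-0.1, -1.1, -1.9]
opening: 0.262
```

```bash
python3 -c "
from h import *
st(); snap('side','s5')
im=cv2.imread('pics/s5.png')[175:230,200:300]; a=cv2.resize(im,None,fx=8,fy=8,interpolation=cv2.INTER_CUBIC)
cv2.imwrite('pics/s5c.png',a)"
```

```text
t 6.83 p [ 0.4815 -0.0549  0.0542] yaw -81.51 tilt [-0.0003 -0.    ] F [-0.06 -1.06 -1.93] T [-0.09   0.136 -0.01 ] op 0.262 q [-0.36  0.24  1.96 -0.    0.94  1.06]
```

View pics/s5c.png

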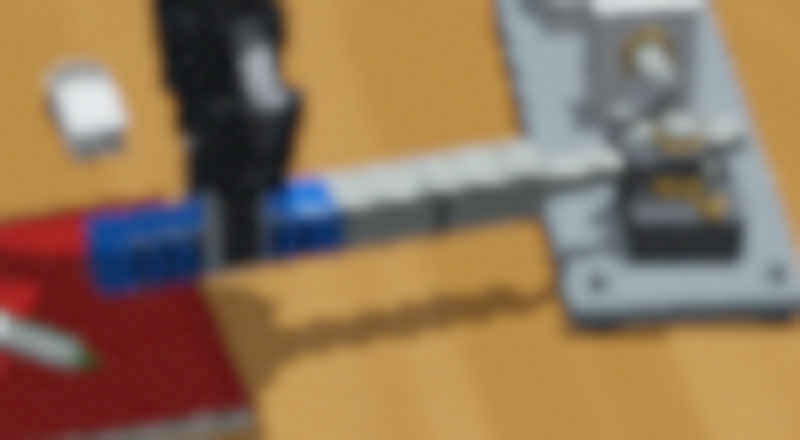

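The mouth now covers the stub tip (crop ~(540,178)) without any force, so I'll continue.

drive_tool([
  {"gripper": 1,"dx": 0,"dy": -0.25,"dz": 0,"turn": 0},
  {"gripper": 1,"dx": 0,"dy": -0.5,"dz": 0,"turn": 0},
  {"gripper": 1,"dx": 0,"dy": -0.75,"dz": 0,"turn": 0},
  {"gripper": 1,"dx": 0,"dy": -1.0,"dz": 0,"turn": 0},
])

```text
time_s: 7.38
eef_pos: [0.4919, -0.0535, 0.0544]
eef_rot: [-0.0, 0.758, -0.653, 0.0]
wrist_force: [-1.3, -1.3, -0.6]
opening: 0.264
```

```bash
python3 -c "
from h import *
st()"
```

```text
t 7.38 p [ 0.4919 -0.0535  0.0544] yaw -81.51 tilt [ 0.0003 -0.0002] F [-1.25 -1.34 -0.57] T [-0.346  0.134 -0.2  ] op 0.264 q [-0.35  0.26  1.93 -0.    0.94  1.07]
```

drive_tool([
  {"gripper": 1,"dx": 0.1,"dy": -0.25,"dz": 0,"turn": 0},
  {"gripper": 1,"dx": 0.1,"dy": -0.5,"dz": 0,"turn": 0},
  {"gripper": 1,"dx": 0.1,"dy": -0.75,"dz": 0,"turn": 0},
  {"gripper": 1,"dx": 0.1,"dy": -1.0,"dz": 0,"turn": 0},
])

```text
time_s: 7.88
eef_pos: [0.5017, -0.0528, 0.0543]
eef_rot: [-0.0, 0.758, -0.653, -0.0]
wrist_force: [0.4, 0.0, -1.1]
opening: 0.264
```

```bash
python3 -c "
from h import *
st(); snap('side','s6')
im=cv2.imread('pics/s6.png')[175:230,200:300]; a=cv2.resize(im,None,fx=8,fy=8,interpolation=cv2.INTER_CUBIC)
cv2.imwrite('pics/s6c.png',a)"
```

```text
t 7.88 p [ 0.5017 -0.0528  0.0543] yaw -81.49 tilt [0.0001 0.0001] F [ 0.36  0.02 -1.09] T [ 0.009  0.06  -0.023] op 0.264 q [-0.34  0.28  1.91  0.    0.95  1.08]
```

View pics/s6c.png

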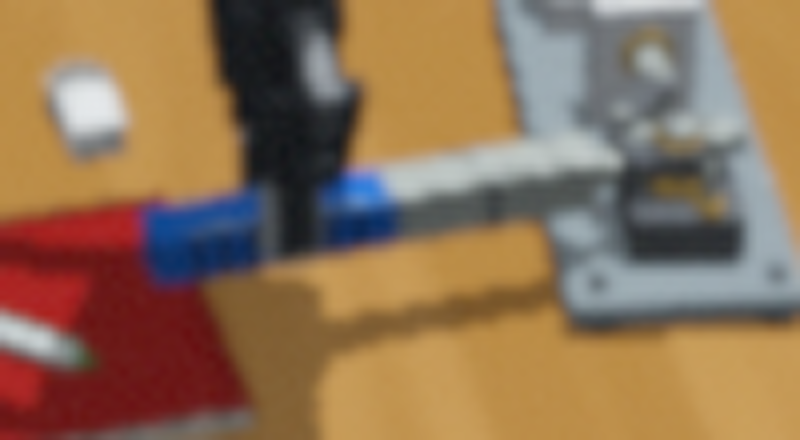

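The bar is well onto the stub (mouth near crop (590,168)) and the forces are about zero. About 10 mm remains.

drive_tool([
  {"gripper": 1,"dx": 0,"dy": -0.15,"dz": 0,"turn": 0},
  {"gripper": 1,"dx": 0,"dy": -0.3,"dz": 0,"turn": 0},
  {"gripper": 1,"dx": 0,"dy": -0.45,"dz": 0,"turn": 0},
  {"gripper": 1,"dx": 0,"dy": -0.6,"dz": 0,"turn": 0},
])

```text
time_s: 8.43
eef_pos: [0.5076, -0.052, 0.0543]
eef_rot: [-0.0, 0.758, -0.653, -0.0]
wrist_force: [-0.4, 0.3, -2.1]
opening: 0.268
```

drive_tool([
  {"gripper": 1,"dx": 0,"dy": -0.1,"dz": 0,"turn": 0},
])

```text
time_s: 8.55
eef_pos: [0.5086, -0.0519, 0.0543]
eef_rot: [-0.0, 0.758, -0.653, 0.0]
wrist_force: [-1.1, -0.2, -2.0]
opening: 0.264
```

drive_tool([
  {"gripper": 1,"dx": 0,"dy": -0.1,"dz": 0,"turn": 0},
])

```text
time_s: 8.68
eef_pos: [0.5095, -0.0517, 0.0543]
eef_rot: [0.0, 0.758, -0.653, -0.0]
wrist_force: [-0.1, 0.4, -1.9]
opening: 0.267
```

drive_tool([
  {"gripper": 1,"dx": 0,"dy": -0.1,"dz": 0,"turn": 0},
])

```text
time_s: 8.8
eef_pos: [0.5105, -0.0516, 0.0543]
eef_rot: [0.0, 0.758, -0.653, -0.0]
wrist_force: [0.1, 0.3, -1.8]
opening: 0.266
```

drive_tool([
  {"gripper": 1,"dx": 0,"dy": -0.1,"dz": 0,"turn": 0},
])

```text
time_s: 8.93
eef_pos: [0.511, -0.0514, 0.0541]
eef_rot: [0.0, 0.758, -0.653, -0.0]
wrist_force: [-3.1, -1.1, -1.6]
opening: 0.265
```

drive_tool([
  {"gripper": 1,"dx": 0,"dy": -0.1,"dz": 0,"turn": 0},
])

```text
time_s: 9.05
eef_pos: [0.5111, -0.0513, 0.0538]
eef_rot: [0.001, 0.758, -0.653, -0.001]
wrist_force: [-7.0, -3.1, 0.8]
opening: 0.267
```

The bar meets the shoulder where predicted: TCP x is 0.511 and the axial force rises to 7 N. I'll hold there for step 1 and look.

drive_tool([
  {"gripper": 1,"dx": 0,"dy": -0.02,"dz": 0,"turn": 0},
  {"gripper": 1,"dx": 0,"dy": -0.02,"dz": 0,"turn": 0},
  {"gripper": 1,"dx": 0,"dy": -0.02,"dz": 0,"turn": 0},
])

```text
time_s: 9.43
eef_pos: [0.5111, -0.0512, 0.0538]
eef_rot: [0.001, 0.758, -0.653, -0.001]
wrist_force: [-5.8, -1.1, 0.1]
opening: 0.264
```

```bash
python3 -c "
from h import *
st(); snap('side','s7'); snap('wrist','w7')
im=cv2.imread('pics/s7.png')[175:230,200:300]; a=cv2.resize(im,None,fx=8,fy=8,interpolation=cv2.INTER_CUBIC)
cv2.imwrite('pics/s7c.png',a)"
```

```text
t 9.43 p [ 0.5111 -0.0512  0.0538] yaw -81.49 tilt [-0.0034  0.0003] F [-5.82 -1.12  0.1 ] T [-0.245  0.809 -0.066] op 0.264 q [-0.33  0.3   1.88 -0.    0.96  1.09]
```

View pics/s7c.png

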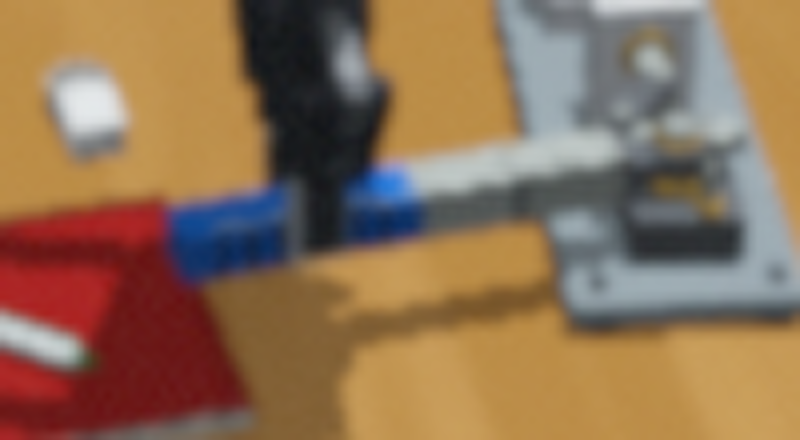

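View pics/w7.png

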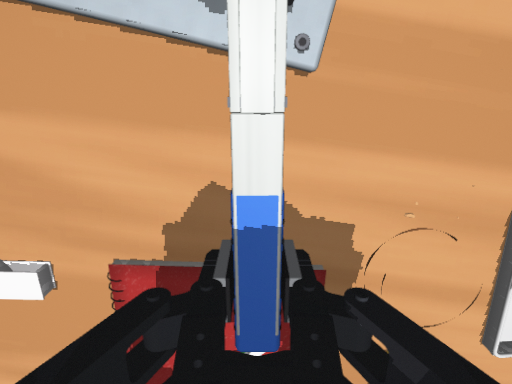

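The side view shows no stub left visible between the mouth and the shoulder block at crop (625,165), and the wrist view shows the bar still straight in the jaws. Next is the throw, along an arc of r ≈ 14.7 cm about the pivot.

drive_tool([
  {"gripper": 1,"dx": -0.513,"dy": 0.03,"dz": 0,"turn": 2},
  {"gripper": 1,"dx": -1.281,"dy": -0.016,"dz": 0,"turn": 5},
  {"gripper": 1,"dx": -2.046,"dy": -0.103,"dz": 0,"turn": 8},
  {"gripper": 1,"dx": -2.553,"dy": -0.183,"dz": 0,"turn": 10},
])

```text
time_s: 10.02
eef_pos: [0.5091, -0.0255, 0.0538]
eef_rot: [-0.001, -0.697, 0.717, 0.001]
wrist_force: [-5.7, -3.1, 0.4]
opening: 0.265
```

```bash
cat >> h.py <<'E'
def mom():
    o,R=st(); F=o['wrist_force']; ty=R[:,1]; piv=o['eef_pos']-.147*ty
    r=o['eef_pos']-piv; M=np.cross(r,F)[2]+o['torque'][2]
    print('tangential',round(F@R[:,0],2),'axial(out+)',round(F@ty,2),'Tz',round(o['torque'][2],3),'Mpiv(+=resists)',round(M,3),'piv',piv.round(4))
E
python3 -c "
from h import *
mom()"
```

```text
t 10.03 p [ 0.5091 -0.0255  0.0538] yaw -91.58 tilt [-0.0033  0.0001] F [-5.74 -3.15  0.44] T [-0.312  0.821 -0.214] op 0.265 q [-0.28  0.3   1.89 -0.    0.96  1.32]
tangential 3.3 axial(out+) 5.65 Tz -0.214 Mpiv(+=resists) 0.272 piv [ 0.6561 -0.0296  0.0533]
```

drive_tool([
  {"gripper": 1,"dx": -0.513,"dy": 0.03,"dz": 0,"turn": 2},
  {"gripper": 1,"dx": -1.025,"dy": 0.0,"dz": 0,"turn": 4},
  {"gripper": 1,"dx": -1.537,"dy": -0.04,"dz": 0,"turn": 6},
  {"gripper": 1,"dx": -2.046,"dy": -0.1,"dz": 0,"turn": 8},
])

```text
time_s: 10.52
eef_pos: [0.5108, -0.0052, 0.0538]
eef_rot: [-0.001, -0.646, 0.764, 0.001]
wrist_force: [-5.4, -2.0, 0.0]
opening: 0.264
```

```bash
python3 -c "
from h import *
mom()"
```

```text
t 10.53 p [ 0.5108 -0.0052  0.0538] yaw -99.58 tilt [-0.003   0.0002] F [-5.43 -2.04  0.  ] T [-0.292  0.643 -0.213] op 0.264 q [-0.24  0.3   1.89 -0.    0.96  1.5 ]
tangential 2.91 axial(out+) 5.01 Tz -0.213 Mpiv(+=resists) 0.216 piv [ 0.6558 -0.0297  0.0534]
```

drive_tool([
  {"gripper": 1,"dx": -0.513,"dy": 0.01,"dz": 0,"turn": 2},
  {"gripper": 1,"dx": -1.025,"dy": -0.016,"dz": 0,"turn": 4},
  {"gripper": 1,"dx": -1.537,"dy": -0.06,"dz": 0,"turn": 6},
  {"gripper": 1,"dx": -2.046,"dy": -0.123,"dz": 0,"turn": 8},
])

```text
time_s: 11.02
eef_pos: [0.5151, 0.0139, 0.0537]
eef_rot: [-0.002, -0.591, 0.807, 0.001]
wrist_force: [-7.5, -6.9, 0.2]
opening: 0.264
```

```bash
python3 -c "
from h import *
mom()"
```

```text
t 11.03 p [0.5151 0.0139 0.0537] yaw -107.57 tilt [-0.004  -0.0014] F [-7.52 -6.87  0.25] T [-1.159  0.948 -0.171] op 0.264 q [-0.2   0.31  1.88 -0.    0.96  1.68]
tangential 8.82 axial(out+) 5.1 Tz -0.171 Mpiv(+=resists) 1.125 piv [ 0.6552 -0.0305  0.0532]
```

The spring was met near 20–25° of throw (M ≈ 1.1 N m). I'll continue in finer steps.

drive_tool([
  {"gripper": 1,"dx": -0.513,"dy": 0.01,"dz": 0,"turn": 2},
  {"gripper": 1,"dx": -1.025,"dy": -0.016,"dz": 0,"turn": 4},
  {"gripper": 1,"dx": -1.537,"dy": -0.06,"dz": 0,"turn": 6},
])

```text
time_s: 11.4
eef_pos: [0.5199, 0.0279, 0.0536]
eef_rot: [-0.003, -0.548, 0.837, 0.0]
wrist_force: [-7.8, -8.7, 0.6]
opening: 0.266
```

```bash
python3 -c "
from h import *
mom()"
```

```text
t 11.4 p [0.5199 0.0279 0.0536] yaw -113.59 tilt [-0.0049 -0.0021] F [-7.81 -8.68  0.56] T [-1.557  1.063 -0.454] op 0.266 q [-0.17  0.32  1.87 -0.    0.96  1.81]
tangential 11.09 axial(out+) 3.68 Tz -0.454 Mpiv(+=resists) 1.176 piv [ 0.6546 -0.0309  0.053 ]
```

drive_tool([
  {"gripper": 1,"dx": -0.513,"dy": 0.01,"dz": 0,"turn": 2},
  {"gripper": 1,"dx": -1.025,"dy": -0.016,"dz": 0,"turn": 4},
  {"gripper": 1,"dx": -1.537,"dy": -0.06,"dz": 0,"turn": 6},
])

```text
time_s: 11.78
eef_pos: [0.5265, 0.0416, 0.0535]
eef_rot: [-0.003, -0.503, 0.864, 0.0]
wrist_force: [-7.7, -9.0, 1.1]
opening: 0.265
```

```bash
python3 -c "
from h import *
mom()"
```

```text
t 11.78 p [0.5265 0.0416 0.0535] yaw -119.6 tilt [-0.0053 -0.0022] F [-7.72 -9.    1.09] T [-1.659  1.169 -0.453] op 0.265 q [-0.14  0.33  1.85 -0.    0.97  1.95]
tangential 11.64 axial(out+) 2.27 Tz -0.453 Mpiv(+=resists) 1.258 piv [ 0.6543 -0.031   0.053 ]
```

drive_tool([
  {"gripper": 1,"dx": -0.513,"dy": -0.009,"dz": 0,"turn": 2},
  {"gripper": 1,"dx": -1.025,"dy": -0.036,"dz": 0,"turn": 4},
])

```text
time_s: 12.02
eef_pos: [0.5317, 0.0505, 0.0534]
eef_rot: [-0.003, -0.473, 0.881, 0.0]
wrist_force: [-8.0, -7.1, 2.1]
opening: 0.265
```

```bash
python3 -c "
from h import *
mom()"
```

```text
t 12.03 p [0.5317 0.0505 0.0534] yaw -123.6 tilt [-0.0056 -0.002 ] F [-8.05 -7.14  2.15] T [-1.505  1.161 -0.451] op 0.265 q [-0.13  0.34  1.83 -0.    0.97  2.03]
tangential 10.41 axial(out+) 2.76 Tz -0.451 Mpiv(+=resists) 1.079 piv [ 0.6541 -0.0309  0.0529]
```

drive_tool([
  {"gripper": 1,"dx": -0.513,"dy": -0.009,"dz": 0,"turn": 2},
  {"gripper": 1,"dx": -1.025,"dy": -0.036,"dz": 0,"turn": 4},
])

```text
time_s: 12.28
eef_pos: [0.5376, 0.059, 0.0534]
eef_rot: [-0.003, -0.441, 0.897, 0.001]
wrist_force: [-8.1, -6.9, 1.3]
opening: 0.267
```

```bash
python3 -c "
from h import *
mom()"
```

```text
t 12.28 p [0.5376 0.059  0.0534] yaw -127.61 tilt [-0.0057 -0.0016] F [-8.1  -6.92  1.35] T [-1.263  1.165 -0.507] op 0.267 q [-0.11  0.36  1.81 -0.    0.98  2.12]
tangential 10.43 axial(out+) 2.19 Tz -0.507 Mpiv(+=resists) 1.025 piv [ 0.654  -0.0307  0.0529]
```

drive_tool([
  {"gripper": 1,"dx": -0.513,"dy": -0.009,"dz": 0,"turn": 2},
  {"gripper": 1,"dx": -1.025,"dy": -0.036,"dz": 0,"turn": 4},
])

```text
time_s: 12.52
eef_pos: [0.5442, 0.0672, 0.0534]
eef_rot: [-0.003, -0.41, 0.912, 0.001]
wrist_force: [-8.1, -5.1, 0.9]
opening: 0.262
```

```bash
python3 -c "
from h import *
mom()"
```

```text
t 12.53 p [0.5442 0.0672 0.0534] yaw -131.63 tilt [-0.0055 -0.0011] F [-8.1  -5.12  0.95] T [-0.942  1.135 -0.651] op 0.262 q [-0.09  0.37  1.79 -0.    0.98  2.21]
tangential 9.21 axial(out+) 2.66 Tz -0.651 Mpiv(+=resists) 0.702 piv [ 0.6541 -0.0304  0.0529]
```

drive_tool([
  {"gripper": 1,"dx": -0.513,"dy": -0.009,"dz": 0,"turn": 2},
])

```text
time_s: 12.65
eef_pos: [0.5478, 0.0712, 0.0534]
eef_rot: [-0.003, -0.394, 0.919, 0.001]
wrist_force: [-8.3, -4.4, 0.6]
opening: 0.264
```

```bash
python3 -c "
from h import *
mom()"
```

```text
t 12.65 p [0.5478 0.0712 0.0534] yaw -133.63 tilt [-0.0053 -0.0008] F [-8.25 -4.44  0.6 ] T [-0.874  1.018 -0.644] op 0.264 q [-0.08  0.38  1.78 -0.    0.99  2.25]
tangential 8.91 axial(out+) 2.91 Tz -0.644 Mpiv(+=resists) 0.666 piv [ 0.6542 -0.0302  0.0529]
```

drive_tool([
  {"gripper": 1,"dx": -0.513,"dy": -0.009,"dz": 0,"turn": 2},
])

```text
time_s: 12.78
eef_pos: [0.5515, 0.0751, 0.0535]
eef_rot: [-0.002, -0.377, 0.926, 0.001]
wrist_force: [-7.8, -3.3, 0.8]
opening: 0.265
```

```bash
python3 -c "
from h import *
mom()"
```

```text
t 12.78 p [0.5515 0.0751 0.0535] yaw -135.64 tilt [-0.005  -0.0004] F [-7.85 -3.31  0.78] T [-0.682  1.026 -0.691] op 0.265 q [-0.08  0.38  1.77 -0.    0.99  2.29]
tangential 7.93 axial(out+) 3.12 Tz -0.691 Mpiv(+=resists) 0.475 piv [ 0.6543 -0.0301  0.053 ]
```

drive_tool([
  {"gripper": 1,"dx": -0.385,"dy": -0.005,"dz": 0,"turn": 1.5},
])

```text
time_s: 12.9
eef_pos: [0.5547, 0.0781, 0.0536]
eef_rot: [-0.002, -0.366, 0.931, 0.001]
wrist_force: [-5.0, -1.4, -0.7]
opening: 0.267
```

```bash
python3 -c "
from h import *
mom()"
```

```text
t 12.9 p [0.5547 0.0781 0.0536] yaw -137.11 tilt [-0.004   0.0001] F [-4.96 -1.36 -0.71] T [-0.245  0.604 -0.343] op 0.267 q [-0.07  0.39  1.76 -0.    0.99  2.32]
tangential 4.56 axial(out+) 2.37 Tz -0.343 Mpiv(+=resists) 0.327 piv [ 0.6547 -0.0296  0.0532]
```

drive_tool([
  {"gripper": 1,"dx": -0.257,"dy": -0.002,"dz": 0,"turn": 1},
])

```text
time_s: 13.02
eef_pos: [0.5578, 0.0802, 0.0539]
eef_rot: [-0.0, -0.358, 0.934, 0.001]
wrist_force: [-1.3, 6.0, -2.0]
opening: 0.263
```

```bash
python3 -c "
from h import *
mom()"
```

```text
t 13.03 p [0.5578 0.0802 0.0539] yaw -138.05 tilt [-0.0011  0.0007] F [-1.27  6.   -1.99] T [1.188 0.511 0.256] op 0.263 q [-0.07  0.39  1.76  0.    0.99  2.34]
tangential -3.07 axial(out+) 5.31 Tz 0.256 Mpiv(+=resists) -0.195 piv [ 0.6561 -0.0291  0.0537]
```

The moment reversed (+0.33 → −0.20 N m) at ~56.5° of throw, so the lever has gone over its dead point. I'll hold.

drive_tool([
  {"gripper": 1,"dx": 0,"dy": 0,"dz": 0,"turn": 0},
  {"gripper": 1,"dx": 0,"dy": 0,"dz": 0,"turn": 0},
])

```text
time_s: 13.28
eef_pos: [0.5578, 0.0805, 0.054]
eef_rot: [-0.0, -0.359, 0.933, 0.001]
wrist_force: [-2.7, 3.9, -2.3]
opening: 0.262
```

```bash
python3 -c "
from h import *
mom()"
```

```text
t 13.28 p [0.5578 0.0805 0.054 ] yaw -137.95 tilt [-0.0007  0.0009] F [-2.66  3.88 -2.27] T [0.891 0.455 0.215] op 0.262 q [-0.07  0.39  1.76  0.    0.99  2.34]
tangential -0.62 axial(out+) 4.66 Tz 0.215 Mpiv(+=resists) 0.124 piv [ 0.6563 -0.0286  0.0539]
```

drive_tool([
  {"gripper": 1,"dx": -0.128,"dy": 0,"dz": 0,"turn": 0.5},
  {"gripper": 1,"dx": -0.128,"dy": 0,"dz": 0,"turn": 0.5},
])

```text
time_s: 13.52
eef_pos: [0.5588, 0.0812, 0.0541]
eef_rot: [-0.0, -0.354, 0.935, 0.0]
wrist_force: [-2.6, 5.1, -2.5]
opening: 0.264
```

```bash
python3 -c "
from h import *
mom()"
```

```text
t 13.53 p [0.5588 0.0812 0.0541] yaw -138.49 tilt [-0.0007  0.0007] F [-2.63  5.15 -2.48] T [0.863 0.454 0.14 ] op 0.264 q [-0.07  0.39  1.75  0.    0.99  2.35]
tangential -1.45 axial(out+) 5.59 Tz 0.14 Mpiv(+=resists) -0.072 piv [ 0.6562 -0.0289  0.0539]
```

drive_tool([
  {"gripper": 1,"dx": -0.128,"dy": 0.03,"dz": 0,"turn": 0.5},
  {"gripper": 1,"dx": -0.257,"dy": 0.05,"dz": 0,"turn": 1},
  {"gripper": 1,"dx": -0.257,"dy": 0.05,"dz": 0,"turn": 1},
])

```text
time_s: 13.9
eef_pos: [0.5607, 0.0828, 0.0542]
eef_rot: [-0.0, -0.346, 0.938, 0.0]
wrist_force: [-2.2, 3.3, -3.4]
opening: 0.268
```

```bash
python3 -c "
from h import *
mom(); snap('wrist','w8'); snap('side','s8'); snap('scene','sc8')
im=cv2.imread('pics/s8.png')[140:230,200:320]; cv2.imwrite('pics/s8c.png',cv2.resize(im,None,fx=6,fy=6,interpolation=cv2.INTER_CUBIC))"
```

```text
t 13.9 p [0.5607 0.0828 0.0542] yaw -139.51 tilt [-0.0003 -0.0001] F [-2.19  3.27 -3.4 ] T [0.629 0.447 0.054] op 0.268 q [-0.06  0.4   1.75 -0.    0.99  2.37]
tangential -0.46 axial(out+) 3.91 Tz 0.054 Mpiv(+=resists) -0.014 piv [ 0.6562 -0.029   0.0542]
```

View pics/w8.png

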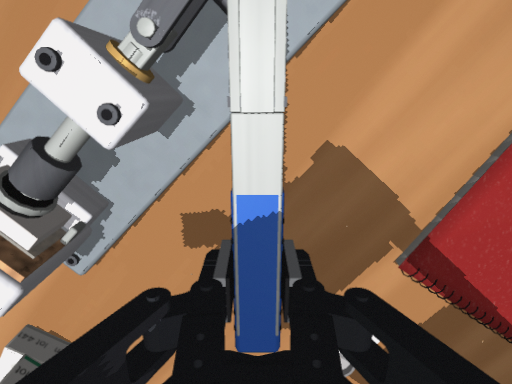

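View pics/s8c.png

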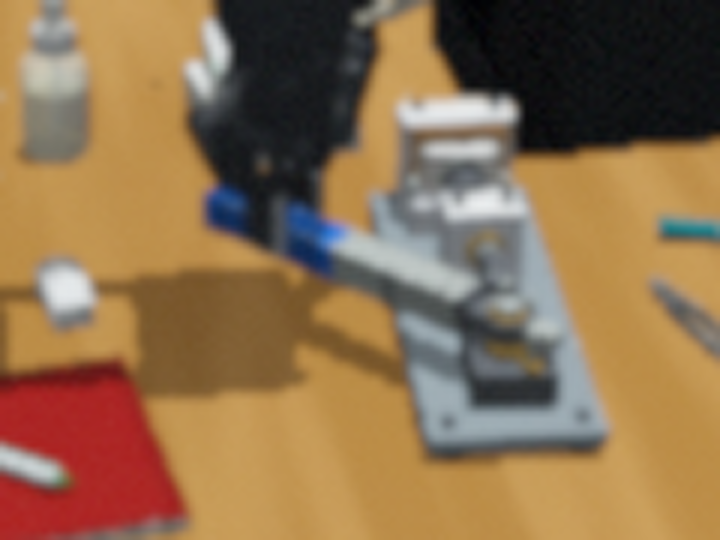

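M ≈ 0: the lever sits on its stop and the bar is loose in its play. The side view shows the bar angled across to the hub at crop (490,310); I'll check bottle and loupe clearance before pulling off.

```bash
python3 -c "
from h import *
s=load('s8'); f=lambda x,y:(x/6+200-.4,y/6+140-.4)
print('bottle base',atz(s,f(52,155),0),'top',atz(s,f(52,5),.1),'loupe',atz(s,f(66,300),.008))
"
```

```text
bottle base [0.45064397 0.29469353 0.        ] top [0.45608148 0.29414163 0.1       ] loupe [0.44370797 0.10781835 0.008     ]
```

drive_tool([
  {"gripper": 1,"dx": 0,"dy": 0.4,"dz": 0,"turn": 0},
  {"gripper": 1,"dx": 0,"dy": 0.8,"dz": 0,"turn": 0},
  {"gripper": 1,"dx": 0,"dy": 1.2,"dz": 0,"turn": 0},
])

```text
time_s: 14.42
eef_pos: [0.5533, 0.0919, 0.0547]
eef_rot: [0.0, -0.346, 0.938, -0.0]
wrist_force: [-0.5, 0.3, -2.1]
opening: 0.265
```

```bash
python3 -c "
from h import *
mom()"
```

```text
t 14.43 p [0.5533 0.0919 0.0547] yaw -139.5 tilt [ 0.0011 -0.0003] F [-0.49  0.28 -2.14] T [0.07  0.038 0.002] op 0.265 q [-0.05  0.39  1.77 -0.    0.99  2.39]
tangential 0.19 axial(out+) 0.53 Tz 0.002 Mpiv(+=resists) 0.029 piv [ 0.6487 -0.0199  0.0548]
```

Forces are near zero and the bottle is 0.2 m away, so I'll continue pulling off.

drive_tool([
  {"gripper": 1,"dx": 0,"dy": 0.5,"dz": 0,"turn": 0},
  {"gripper": 1,"dx": 0,"dy": 1.0,"dz": 0,"turn": 0},
  {"gripper": 1,"dx": 0,"dy": 1.5,"dz": 0,"turn": 0},
  {"gripper": 1,"dx": 0,"dy": 2.0,"dz": 0,"turn": 0},
  {"gripper": 1,"dx": 0,"dy": 2.6,"dz": 0,"turn": 0},
  {"gripper": 1,"dx": 0,"dy": 3.4,"dz": 0,"turn": 0},
  {"gripper": 1,"dx": 0,"dy": 4.4,"dz": 0,"turn": 0},
  {"gripper": 1,"dx": 0,"dy": 4.4,"dz": 0,"turn": 0},
])

```text
time_s: 15.42
eef_pos: [0.5236, 0.1261, 0.0541]
eef_rot: [-0.0, -0.347, 0.938, 0.0]
wrist_force: [-0.3, -0.6, -1.9]
opening: 0.266
```

```bash
python3 -c "
from h import *
mom(); snap('wrist','w9'); snap('side','s9')
im=cv2.imread('pics/s9.png')[140:230,200:320]; cv2.imwrite('pics/s9c.png',cv2.resize(im,None,fx=6,fy=6,interpolation=cv2.INTER_CUBIC))"
```

```text
t 15.43 p [0.5236 0.1261 0.0541] yaw -139.44 tilt [-0.0007  0.    ] F [-0.31 -0.59 -1.86] T [ 0.042  0.062 -0.027] op 0.266 q [0.02 0.35 1.82 0.   0.97 2.45]
tangential 0.61 axial(out+) -0.25 Tz -0.027 Mpiv(+=resists) 0.063 piv [0.6192 0.0144 0.0541]
```

View pics/s9c.png

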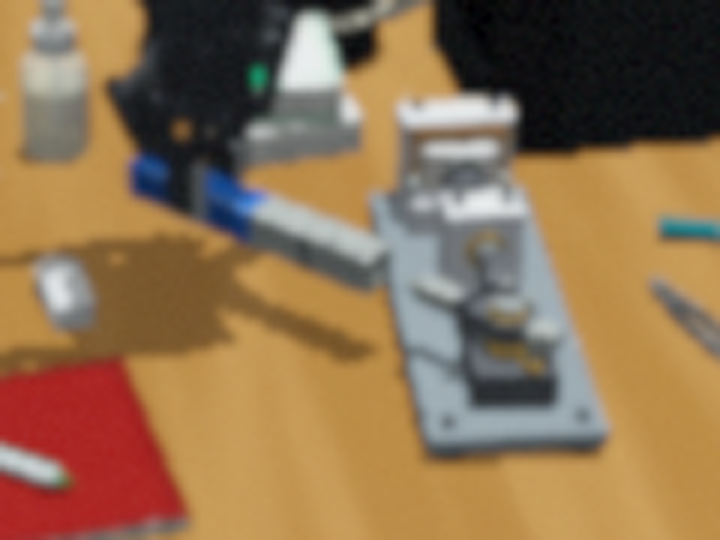

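The bar is off and the lever stays over at its locked angle: the stub at crop (437,290) points to the hub. Now to lift and carry it back to the tray.

drive_tool([
  {"gripper": 1,"dx": 0,"dy": 0.5,"dz": -3,"turn": 0},
  {"gripper": 1,"dx": 0,"dy": 0.5,"dz": -7,"turn": 0},
  {"gripper": 1,"dx": 1,"dy": -0.6,"dz": -10,"turn": 3},
  {"gripper": 1,"dx": 4,"dy": -4,"dz": -10,"turn": 8},
  {"gripper": 1,"dx": 7.5,"dy": -8,"dz": -10,"turn": 13},
  {"gripper": 1,"dx": 11,"dy": -12,"dz": -10,"turn": 18},
  {"gripper": 1,"dx": 14.5,"dy": -16,"dz": -10,"turn": 23},
  {"gripper": 1,"dx": 18,"dy": -20,"dz": -10,"turn": 26.5},
  {"gripper": 1,"dx": 21.5,"dy": -24,"dz": -10,"turn": 26.5},
  {"gripper": 1,"dx": 25,"dy": -28,"dz": -10,"turn": 26.5},
  {"gripper": 1,"dx": 28,"dy": -30.5,"dz": -10,"turn": 26.5},
  {"gripper": 1,"dx": 29.1,"dy": -31.4,"dz": -10,"turn": 26.5},
  {"gripper": 1,"dx": 29.1,"dy": -31.4,"dz": -10,"turn": 26.5},
  {"gripper": 1,"dx": 29.1,"dy": -31.4,"dz": -10,"turn": 26.5},
])

```text
time_s: 17.27
eef_pos: [0.5072, -0.301, 0.1541]
eef_rot: [-0.0, -0.122, 0.992, 0.0]
wrist_force: [0.5, 1.3, -2.4]
opening: 0.263
```

```bash
python3 -c "
from h import *
mom(); snap('wrist','w10')"
```

```text
t 17.27 p [ 0.5072 -0.301   0.1541] yaw -165.95 tilt [-0.0003  0.0009] F [ 0.53  1.33 -2.43] T [ 0.024  0.065 -0.044] op 0.263 q [-0.74  0.3   1.64  0.    1.2   2.16]
tangential -0.84 axial(out+) 1.16 Tz -0.044 Mpiv(+=resists) -0.167 piv [ 0.5429 -0.4436  0.1539]
```

View pics/w10.png

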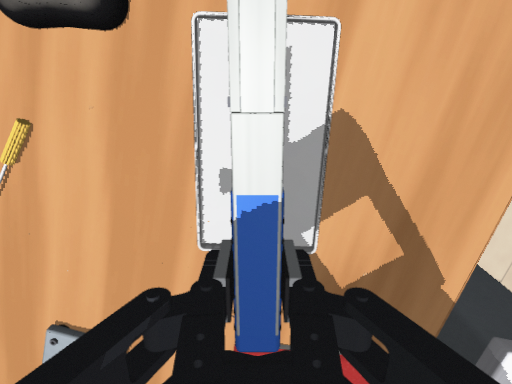

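The bar is back above the tray, with its seam still at row 112, so it has not slipped along the jaws. I'll lower it gently.

drive_tool([
  {"gripper": 1,"dx": 0,"dy": 0,"dz": 5,"turn": 0},
  {"gripper": 1,"dx": 0,"dy": 0,"dz": 10,"turn": 0},
  {"gripper": 1,"dx": 0,"dy": 0,"dz": 12.5,"turn": 0},
  {"gripper": 1,"dx": 0,"dy": 0,"dz": 13.3,"turn": 0},
  {"gripper": 1,"dx": 0,"dy": 0,"dz": 13.6,"turn": 0},
  {"gripper": 1,"dx": 0,"dy": 0,"dz": 13.8,"turn": 0},
  {"gripper": 1,"dx": 0,"dy": 0,"dz": 13.9,"turn": 0},
  {"gripper": 1,"dx": 0,"dy": 0,"dz": 13.9,"turn": 0},
])

```text
time_s: 18.32
eef_pos: [0.5074, -0.3027, 0.016]
eef_rot: [0.0, -0.122, 0.993, -0.0]
wrist_force: [0.3, 0.3, -1.9]
opening: 0.268
```

```bash
python3 -c "
from h import *
mom()"
```

```text
t 18.32 p [ 0.5074 -0.3027  0.016 ] yaw -166.0 tilt [ 0.0008 -0.0007] F [ 0.35  0.33 -1.93] T [-0.007  0.028  0.025] op 0.268 q [-0.74  0.5   1.69  0.    0.94  2.16]
tangential -0.42 axial(out+) 0.24 Tz 0.025 Mpiv(+=resists) -0.036 piv [ 0.5429 -0.4454  0.0161]
```

drive_tool([
  {"gripper": 1,"dx": 0,"dy": 0,"dz": 0.1,"turn": 0},
  {"gripper": 1,"dx": 0,"dy": 0,"dz": 0.2,"turn": 0},
  {"gripper": 1,"dx": 0,"dy": 0,"dz": 0.2,"turn": 0},
])

```text
time_s: 18.7
eef_pos: [0.5072, -0.3026, 0.0141]
eef_rot: [0.0, -0.122, 0.993, -0.0]
wrist_force: [-2.9, 2.2, 5.8]
opening: 0.265
```

drive_tool([
  {"gripper": 0.6,"dx": 0,"dy": 0,"dz": 0,"turn": 0},
  {"gripper": 0.4,"dx": 0,"dy": 0,"dz": 0,"turn": 0},
  {"gripper": 0.4,"dx": 0,"dy": 0,"dz": 0,"turn": 0},
  {"gripper": 0.4,"dx": 0,"dy": 0,"dz": 0,"turn": 0},
  {"gripper": 0.4,"dx": 0,"dy": 0,"dz": -1,"turn": 0},
  {"gripper": 0.4,"dx": 0,"dy": 0,"dz": -4,"turn": 0},
  {"gripper": 0.4,"dx": 0,"dy": 0,"dz": -9,"turn": 0},
  {"gripper": 0.4,"dx": 0,"dy": 0,"dz": -15,"turn": 0},
  {"gripper": 0.4,"dx": 0,"dy": 0,"dz": -18,"turn": 0},
  {"gripper": 0.4,"dx": 0,"dy": 0,"dz": -18,"turn": 0},
  {"gripper": 0.4,"dx": 0,"dy": 0,"dz": -18,"turn": 0},
])

```text
time_s: 20.08
eef_pos: [0.5066, -0.302, 0.1926]
eef_rot: [-0.0, -0.122, 0.993, 0.0]
wrist_force: [-0.5, -0.8, 0.3]
opening: 0.601
```

```bash
python3 -c "
from h import *
mom(); snap('wrist','w11'); snap('side','s11')
im=cv2.imread('pics/s11.png')[140:330,200:320]; cv2.imwrite('pics/s11c.png',cv2.resize(im,None,fx=3.1,fy=3.1,interpolation=cv2.INTER_CUBIC))"
```

```text
t 20.07 p [ 0.5066 -0.302   0.1926] yaw -166.0 tilt [-0.0008  0.0007] F [-0.49 -0.8   0.28] T [-0.012 -0.002  0.03 ] op 0.601 q [-0.74  0.26  1.61 -0.    1.27  2.16]
tangential 0.67 axial(out+) -0.66 Tz 0.03 Mpiv(+=resists) 0.128 piv [ 0.5421 -0.4446  0.1925]
```

View pics/w11.png

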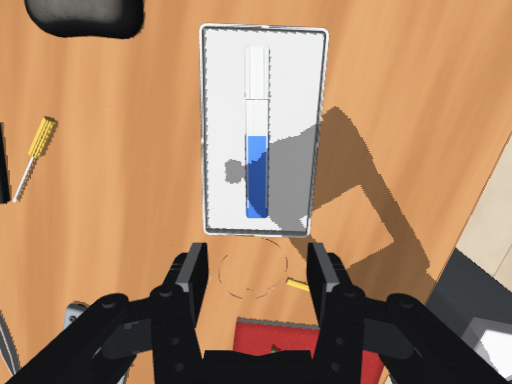

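View pics/s11c.png

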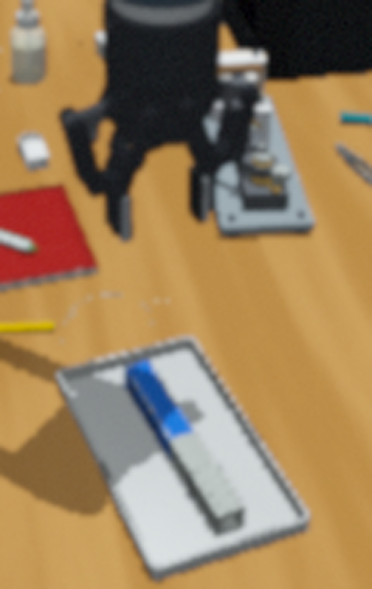

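The bar lies flat in the tray (closed end (257,217), mouth (258,46)) and is clear of the rim. I'll check the lever from above before handing in.

drive_tool([
  {"gripper": 0.4,"dx": -3,"dy": 5,"dz": 0,"turn": 0},
  {"gripper": 0.4,"dx": -6,"dy": 10,"dz": 0,"turn": 0},
  {"gripper": 0.4,"dx": -9,"dy": 15,"dz": 0,"turn": 0},
  {"gripper": 0.4,"dx": -12,"dy": 20,"dz": 0,"turn": 0},
  {"gripper": 0.4,"dx": -15,"dy": 25,"dz": 0,"turn": 0},
  {"gripper": 0.4,"dx": -18,"dy": 30,"dz": 0,"turn": 0},
  {"gripper": 0.4,"dx": -20.2,"dy": 34.3,"dz": 0,"turn": 0},
  {"gripper": 0.4,"dx": -20.2,"dy": 34.3,"dz": 0,"turn": 0},
  {"gripper": 0.4,"dx": -20.2,"dy": 34.3,"dz": 0,"turn": 0},
])

```text
time_s: 21.3
eef_pos: [0.6193, 0.0791, 0.1918]
eef_rot: [-0.001, -0.122, 0.993, 0.0]
wrist_force: [0.5, -0.7, 0.6]
opening: 0.602
```

```bash
python3 -c "
from h import *
st(); c=snap('wrist','w12'); print(proj(c,[[.656,-.029,.058]]))"
```

```text
t 21.3 p [0.6193 0.0791 0.1918] yaw -165.96 tilt [-0.0026 -0.0003] F [ 0.54 -0.75  0.57] T [0.015 0.016 0.022] op 0.602 q [-0.06  0.33  1.52 -0.    1.29  2.83]
[[245.29236261  47.75094166]]
```

View pics/w12.png

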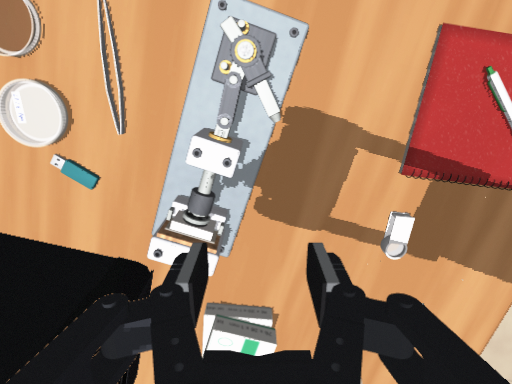

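```bash
python3 -c "
from h import *
c=load('w12');a=atz(c,(276.5,118),.053);b=atz(c,(244.5,49),.062);print(np.degrees(np.arctan2(*(a-b)[1::-1])))
im=cv2.imread('pics/w12.png')[0:135,190:320]; cv2.imwrite('pics/w12c.png',cv2.resize(im,None,fx=4.4,fy=4.4,interpolation=cv2.INTER_CUBIC))"
```

```text
130.5012766836469
```

View pics/w12c.png

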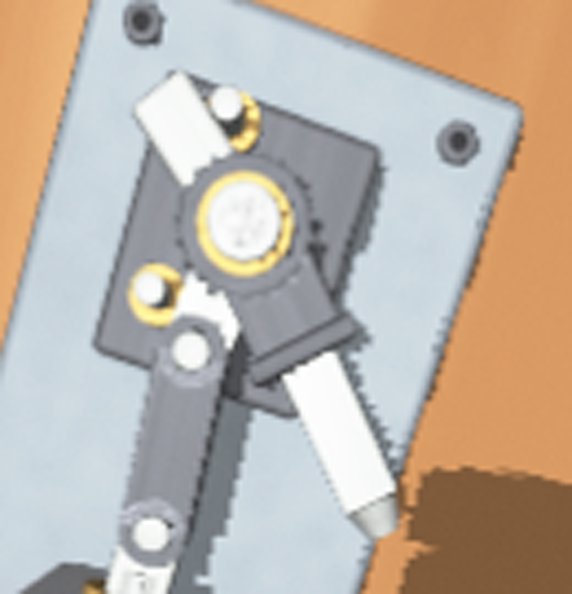

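The tail at crop (185,125) rests against the stop pin at (228,105), so the lever is locked. Handing in.

```bash
python3 -c "
from h import *
print(ctrl.hand_in())"
```

```text
the job is handed in; nothing more can be done
None
```

The lever is thrown and locked, and the bar is back in the tray. I handed the job in at about 21 s, and no verdict was reported.

- **Push home:** I pushed the bar onto the stub until it met the shoulder at 6–7 N, where the pictures had predicted it.
- **Throw:** The spring was felt from about 20–25° and resisted with up to about 1.26 N m. The moment reversed at about 56° (about 1 rad). I followed 1–2° further until the moment at the pivot read about zero, without pushing on the stop.
- **Pull off and lay down:** The bar came off with almost no force. I laid it back where I had taken it from.

**Last checks:** From above, the lever's tail rests against the stop pin. The bar lies flat in the tray, clear of the rim. The hand touches nothing, and in the last pictures I saw no sign that the loupe or the dropper bottle had moved. I did not look at the cover-glass box again at the end.

None of the checks failed. Two limits apply:
- The wrist-camera and side-camera alignments differed by 1–2 mm, which is within the calibration.
- The pressure on the chip and the force on the stop pin could not be measured directly. I infer them from the felt moments and the pictures.

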